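Lock the junction box cover with its quarter-turn fastener

ROBOT

A 7-joint arm with a two-finger parallel gripper is mounted at the origin on a cart in front of the work surface, level with it; the furniture and walls round the work are solid. World frame = base frame: x ahead of the robot, y to its left, z up, the work surface at z = 0. Lengths are in m, angles in rad, forces in N, time in s.
With the tool pointing down it reaches from about 0.4 to 0.75 m from the base axis. Payload 19.5 kg.
Tool frame: the origin (TCP) lies at the very end of the fingers, on their centre line; the grasp point (between the pads) lies arm.hold_point_z behind it (arm.hold_point_z is the distance from the TCP to the grasp point, in m); z points along the fingers, y is the line along which they close (so a half turn about z gives the same grasp; the last joint's range is limited). The gripper opens to 85 mm and grips with 20 to 120 N. Pads are 22 mm wide; open, the fingers measure 114 mm over their backs; the gripper's body (76 mm by 85 mm) begins 54 mm behind the grasp point. The pads swing forward as they close: fully open they stand 13 mm farther back than shut.
Start: joints at [-1.208, 0.707, -0.028, 1.485, 0.022, 0.951, -0.075], TCP at [0.226, 0.529, 0.231] pointing down, gripper open.
Joint ranges: [-2.71, 2.71], [-0.32, 2.16], [-1.57, 1.52], [0, 2.45], [-1.46, 4.6], [0, 2.02], [-2.83, 2.83]. Speed limits (rad/s): [1.89, 1.89, 2.57, 2.57, 3.01, 3.01, 3.01].

INTERFACE

Orientations are given as a unit quaternion [x, y, z, w].
In Python, from plant import arm, eyes, order gives the robot as it stands. The module is installed in compiled form; this text tells all that it offers.
- The arm moves only by the tool carry_out, never from a script. Its argument "plan" is one flat list of numbers, 7 for each row, row after row: the opening, from 0 (shut) to 1 (fully open), then the shift along the tool's x, y, z in cm, then the turn, a rotation vector about the tool's x, y, z in degrees. In form: [grip, tx, ty, tz, ax, ay, az, grip, tx, ty, tz, ax, ay, az, ...]. A call has 1 to 8 rows; each row is the pose to reach, as a shift and turn from the pose commanded when the call began, along the tool's axes at that moment; what a row does not reach only later rows make up. A row lasts 1/8 s, in which the tool goes at most 62.5 mm and 10.7 degrees, less where a joint would pass 70% of its speed; a pose out of reach is approached as far as the arm can. A call with a gripper value outside its range is refused whole. The fingers move at their own pace and stop on an object; "newtons" is the grip in N (left out, the last holds). Time passes only in rows, so rows that repeat a pose let the fingers close. It gives the time, the measured TCP pose, the force, the opening and the grip force at its end, in the units of the state.
- arm.get_obs(): the state, without advancing time (a new reading comes with each control period).
- eyes.snapshot(name): name is "scene" or "top"; returns (picture, depth): 420x560x3 uint8, red, green, blue; 420x560 float32, m along the optical axis (not along the pixel's ray), 0 where there is no reading.
- eyes.camera_model(name): a dict with "camera_matrix" (3x3 intrinsics, pixels), "D" ([k1, k2, p1, p2, k3] as OpenCV has them; the pictures are not rectified), "world_to_cam" (4x4, takes a point from world to camera coordinates). Camera axes: x right, y up, looking along -z (the intrinsics and any distortion apply to the point x, -y, -z); pixel columns grow to the right and rows downward; lengths in m; the calibration is good to about 2 mm. A picture is of the moment at which its call begins. camera_model takes no time and is no camera call.
- order.close_job(): hands the job in; it is judged then, once.
The state is a dict: "t": time; "q": joint angles; "joint_velocities": joint speeds; "effort": joint torques, N m; "ee_pos": TCP position; "eef_rot": TCP orientation; "contact_force": force on the tool from outside, world axes, zero at the start; "ft_torque": the same for the moment, N m; "grip_width": finger opening in m; "grasp_force": force on a finger pad.
Only numpy, scipy, OpenCV 4.12 (cv2) and the standard library are available. Lean on these libraries where they do the work, as an engineer would, in place of code of your own. Each camera call takes 0.05 s, during which the arm holds its last target. There are 200 camera calls.

TASK

The cover of the grey junction box stands slightly ajar on its sprung gasket. With the fingertips in the slot of the fastener's disc, press the cover shut and, keeping it pressed, turn the disc clockwise, about a quarter turn, right to its stop, so that the cover stays locked shut; then let go and move clear. Pick nothing up, and leave the jar, small plate, gauge, tweezers, marker and screwdriver round it where they are.

Things in the scene. Friction and masses are not known exactly. Their poses are not given: they have to be found in the camera images.
- jbox: Grey junction box, 170 (x) x 160 (y) x 70 mm tall, bolted down. Origin: centre of its underside, on the bench. +x points from its front to the hinge side, +y left, +z up. The fastener's axis lies at x = -20 mm, y = 0. The cover on top is hinged along the far edge. Two small raised steel marks on the cover, left and right of the fastener's collar, show where the slot points when locked.
- fastener (a point): Centre of the fastener, level with its disc's face: 83 mm above the bench with the cover shut, about 10 mm more when ajar. A steel disc, 90 mm across, flush in an aluminium collar (121 mm outside, top 2 mm above the disc). In it a straight blind slot through the centre, 76 long, 38 wide, 18 mm deep, plumb walls, dark floor. The point's axes are the cover's and do not turn with the disc.
- slot_end (a point): Point on the disc's face at one end of the slot, 38 mm from the fastener's centre; it turns with the disc. The line from fastener to it is the slot's long direction.
- cam (a joint): Disc angle, rad, growing clockwise from above; starts at 0 to 0.3. 0: unlocked stop, slot front to back. 1.571: locked stop, slot left to right, in line with the marks. Turning takes about 0.1 N m and it stays where left. From about 0.8 a tongue below is under a lug and holds the cover shut; unless the cover is pressed shut the tongue strikes the lug's side at about 0.7 and jams.
- cover (a joint): Cover angle, rad: 0 shut, 0.10 ajar, where it rests at the start (front edge 17 mm up). A sprung gasket pushes it up: about 8 N down on the fastener shuts it against a firm stop. Not locked, it springs up again when let go; locked, it keeps up to 0.015 of play.
- cover_front (a point): Middle of the cover's front edge, top face, 67 mm in front of the fastener's centre.
- glaze_jar_c (a point): Bystander, to be left alone: white plastic jar with a ribbed blue cap, 57 mm wide, 74 mm tall. This point is its centre, half-way up.
- glazed_plate_1_c (a point): Bystander, to be left alone: small square (left of the box) cream ceramic plate lying flat, 23 x 23 x 8 mm. This point is its centre, half-way up.
- plug_gauge_c (a point): Bystander, to be left alone: steel plug gauge lying flat just right of the box, 96 x 15 x 13 mm. This point is its centre, half-way up.
- tweezers_c (a point): Bystander, to be left alone: steel tweezers lying flat, 125 x 10 x 9 mm. This point is its centre, half-way up.
- marker_c (a point): Bystander, to be left alone: blue marker lying, 130 x 18 x 20 mm. This point is its centre, half-way up.
- screwdriver_c (a point): Bystander, to be left alone: screwdriver with red handle, lying, 199 x 26 x 26 mm. This point is its centre, half-way up.

How it is judged:
On the way, in this order (a step that is already met when the one before it is completed fails the run):
1. the cover is pressed shut (within 0.02 rad) before the disc is turned to the lug (value of joint cover below 0.02 rad and value of joint cam below 0.8 rad), for 0.1 s.
2. the fastener is turned to its locked stop with the cover shut (value of joint cam above 1.45 rad and value of joint cover below 0.02 rad), for 0.2 s.
At the end, for the whole second after the job is handed in: The fastener stands at its locked stop (above 1.45 rad of 1.571) and at rest, and the cover is shut (below 0.02 rad) (all of step 2 and velocity of joint cam below 0.02 rad/s); the robot touches nothing.
It fails at once if a bystander (jar, small plate, plug gauge, tweezers, marker, screwdriver) moved by more than 25 mm (distance of any of glaze_jar_c, glazed_plate_1_c, plug_gauge_c, tweezers_c, marker_c, screwdriver_c from where it was at the start of the episode above 0.025 m).
It fails at once if a bystander lifted more than 10 mm (height (world z) of glaze_jar_c above 0.047 m or height (world z) of glazed_plate_1_c above 0.014 m or height (world z) of plug_gauge_c above 0.0165 m or height (world z) of tweezers_c above 0.0145 m or height (world z) of marker_c above 0.02 m or height (world z) of screwdriver_c above 0.023 m).
It also fails if it takes over 43 s, if anything falls off the work surface, if the arm or the gripper's body presses on something with over 40 N, if the wrist force passes 120 N, or if a joint passes its speed limit or range.

## Working session

There is one attempt and no reset: what is moved stays moved. The work goes in short steps, Python scripts to look and compute and a tool call to move; the robot and the scene stay as the last step left them, time stands still between calls to the robot, and variables do not carry over. Pictures are saved under pics/ and viewed, at most 10 in all, crops included, and the job is handed in when it is done.

Besides the shell and the picture viewer there is one more tool, called after "Request:" by a JSON object that holds its "method" and its "body". carry_out: Moves the arm, as the interface text tells. Its arguments: {"type":"object","properties":{"plan":{"type":"array"},"newtons":{"type":"number"}},"required":["plan"]}

```bash
mkdir -p pics; python3 - <<'E'
from plant import arm, eyes, order
import cv2, numpy as np
o=arm.get_obs(); print({k:np.round(v,4) for k,v in o.items()}); print(arm.hold_point_z)
for n in ("scene","top"):
    p,d=eyes.snapshot(n); cv2.imwrite(f"pics/{n}0.png",p[:,:,::-1]); np.save(f"pics/{n}0.npy",d); np.save(f"pics/{n}0p.npy",p)
    m=eyes.camera_model(n); print(n,{k:np.round(v,4).tolist() for k,v in m.items()},(d>0).mean())
E
```

```text
{'t': np.float64(0.0), 'q': array([-1.2077,  0.7071, -0.0276,  1.485 ,  0.022 ,  0.9509, -0.0755]), 'joint_velocities': array([-0.0006, -0.0018, -0.001 , -0.0015,  0.0002, -0.0023,  0.0004]), 'effort': array([-3.00000e-04, -8.83202e+01,  1.23450e+00, -2.36168e+01,
        1.69000e-02,  6.60000e-03, -0.00000e+00]), 'ee_pos': array([0.2263, 0.5283, 0.2308]), 'eef_rot': array([ 2.010e-01,  9.796e-01, -5.000e-04, -1.000e-04]), 'contact_force': array([0.4617, 0.2594, 0.2228]), 'ft_torque': array([ 0.0312, -0.049 , -0.0078]), 'grasp_force': np.float64(0.0), 'grip_width': np.float64(0.0856)}
0.0187
scene {'camera_matrix': [[453.1676, 0.0, 288.1048], [0.0, 453.1676, 212.7965], [0.0, 0.0, 1.0]], 'D': [-0.001, 0.0, 0.0, 0.0, 0.0], 'world_to_cam': [[0.4588, -0.8886, 0.0, -0.4664], [0.6842, 0.3532, 0.6381, -0.3105], [-0.567, -0.2927, 0.77, -1.1449], [0.0, 0.0, 0.0, 1.0]]} 0.9958588435374149
top {'camera_matrix': [[449.179, 0.0, 279.1204], [0.0, 449.179, 212.5266], [0.0, 0.0, 1.0]], 'D': [-0.0883, 0.0, 0.0, 0.0, 0.0], 'world_to_cam': [[-0.002, -0.9999, -0.0115, -0.2443], [0.9846, -0.004, 0.175, -0.5264], [-0.175, -0.011, 0.9845, -1.2586], [0.0, 0.0, 0.0, 1.0]]} 0.9959056122448979
```

View pics/scene0.png

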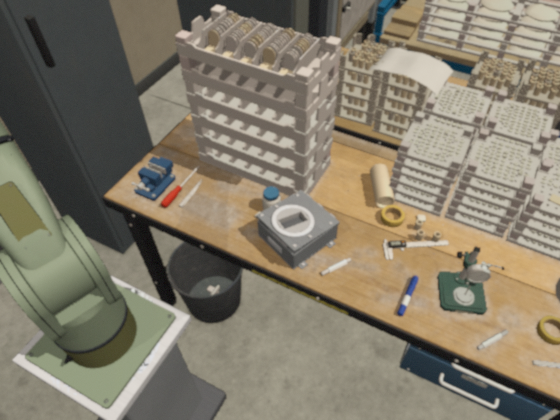

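View pics/top0.png

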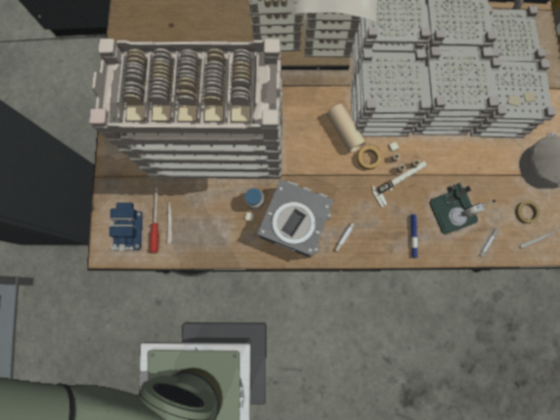

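The box is at about (295,218) in the top view. The white collar ring has a dark slot in the middle, pointing up and right. The jar is at (254,198), the plate at (249,215) and the gauge at (345,237). Next I measure the ring, slot and box.

```bash
cat > h.py <<'E'
import numpy as np, cv2
from plant import arm, eyes, order
def rays(n,px):
    m=eyes.camera_model(n); K=np.array(m["camera_matrix"]);D=np.array(m["D"],float);T=np.array(m["world_to_cam"])
    u=cv2.undistortPoints(np.array(px,float).reshape(-1,1,2),K,D).reshape(-1,2)
    d=np.c_[u[:,0],-u[:,1],-np.ones(len(u))]
    return -T[:3,:3].T@T[:3,3], d@T[:3,:3]
def onz(n,px,z):
    c,r=rays(n,px); z=np.broadcast_to(z,len(r)); return c+r*((z-c[2])/r[:,2])[:,None]
def bydepth(n,px,d):
    c,r=rays(n,px); return c+r*np.asarray(d)[:,None]
E
python3 - <<'E'
from h import *
p=np.load("pics/top0p.npy");d=np.load("pics/top0.npy")
big=cv2.resize(p[170:270,230:370],None,fx=5,fy=5,interpolation=cv2.INTER_CUBIC)
s=np.load("pics/scene0p.npy"); b2=cv2.resize(s[170:275,240:360],None,fx=5,fy=5,interpolation=cv2.INTER_CUBIC)
cv2.imwrite("pics/c1.png",big[:,:,::-1]);cv2.imwrite("pics/c2.png",b2[:,:,::-1])
vv,uu=np.mgrid[170:270,230:370]; P=bydepth("top",np.c_[uu.ravel(),vv.ravel()],d[170:270,230:370].ravel())
z=P[:,2]; hi=P[(z>.06)&(z<.12)]; 
# box outline
m=((z>.065)&(z<.12)).reshape(100,140).astype(np.uint8)
n,l,st,c=cv2.connectedComponentsWithStats(m)
for i in range(1,n):
    if st[i,4]>50: print(st[i],c[i]+[230,170],P[(l==i).ravel()].mean(0))
i=1+st[1:,4].argmax(); Q=P[(l==i).ravel()]; print(cv2.minAreaRect(Q[:,:2].astype(np.float32)))
A=np.c_[Q[:,:2],np.ones(len(Q))]; 
co=np.linalg.lstsq(A,Q[:,2],rcond=None)[0]; print(co, np.percentile(Q[:,2],[1,10,50,90,99]))
# bright ring, dark slot
g=cv2.cvtColor(p,cv2.COLOR_RGB2GRAY)
print(g[205:240:2,278:312:2])
print(np.round(P.reshape(100,140,3)[35:70:2,48:82:2,2]*1000).astype(int))
E
```

```text
[  0   0  52   3 115] [257.26086957 170.65217391] [ 0.63819367 -0.18446851  0.09365877]
[  28   10   76   76 3556] [295.81524184 217.17744657] [ 0.5051908  -0.29319086  0.08750959]
[ 15  18  18  17 230] [253.51304348 195.94782609] [ 0.56885645 -0.1731457   0.07438138]
((0.5098799467086792, -0.29479143023490906), (0.1641719490289688, 0.17926549911499023), 68.15884399414062)
[-0.09244456  0.03793551  0.14533407] [0.07051048 0.07710816 0.08804743 0.09744309 0.10275874]
[[114 125 166 193 199 195 189 184 184 186 192 196 190 168 133 117 118]
 [132 182 198 193 179 166 162 161 155 154 159 163 184 194 184 143 120]
 [179 199 188 170 162 161 163 157 116  99 139 152 147 169 192 185 142]
 [199 187 166 162 162 162 161 137  77  57  78 120 146 153 170 194 181]
 [192 163 160 161 161 162 151 103  81  73  58  60  87 132 153 177 197]
 [177 161 161 162 161 157 119  84  83  82  77  64  56  74 134 161 191]
 [169 162 162 161 161 138  89  82  83  84  83  78  61  99 153 160 178]
 [164 162 162 163 154 107  80  82  83  84  82  64  75 140 162 159 167]
 [163 163 164 160 125  84  81  83  84  83  76  65 122 159 162
[... 1570 characters left out ...]
5   77   79   75   77   76   75   74   93   90 1328
    94   96   90]
 [  99   96   96   79   76   71   79   74   78   76   77   96   97   95
    99   91   97]
 [  96   97   81   82   79   79   75   80   83   74   98   94  100   94
    94   93   97]
 [ 100  100  101   82   80   76   78   79   80  103   96   98   94   96
    99  100   93]
 [ 100  101   99   99   80   79   77   80   76   97   94   98   99  101
    97   97   97]
 [ 104  101  103   95   95 1328   82   88   97  101   96   95   97   94
    99   99  101]
 [  96  103  102   99  105  102   99  100   97   99 1328   94  101   96
    99  101   88]
 [  95   91  100  100  102  100  105  103   98  102   99  100   94  101
   101   94   95]]
```

View pics/c1.png

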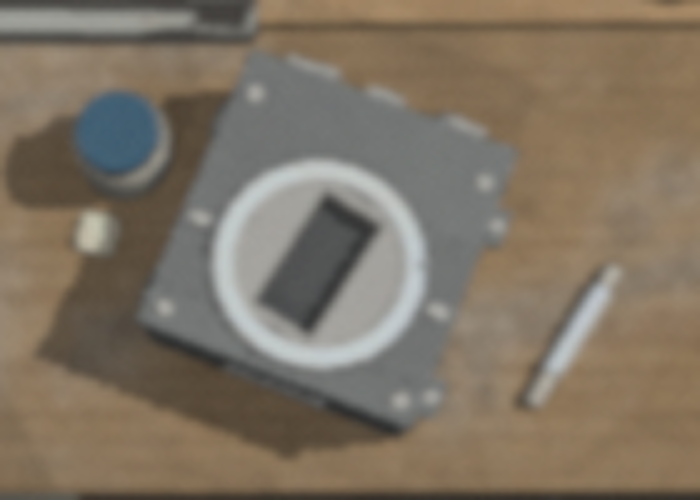

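```bash
python3 - <<'E'
from h import *
def ang(v): return np.degrees(np.arctan2(v[1],v[0]))
yaw=None; Z=0.093
for n,(r0,r1,c0,c1) in {"top":(170,270,230,370),"scene":(170,275,240,360)}.items():
    p=np.load(f"pics/{n}0p.npy"); f=6
    big=cv2.resize(p[r0:r1,c0:c1],None,fx=f,fy=f,interpolation=cv2.INTER_CUBIC); g=cv2.cvtColor(big,cv2.COLOR_RGB2GRAY)
    def pix(q): return (np.array(q,float).reshape(-1,2)+.5)/f-.5+[c0,r0]
    # disc+collar = bright blob with filled hole
    for th in (140,):
        m=(g>th).astype(np.uint8); sat=cv2.cvtColor(big,cv2.COLOR_RGB2HSV)[:,:,1]; m&=(sat<60).astype(np.uint8)
        cs,hr=cv2.findContours(m,cv2.RETR_CCOMP,cv2.CHAIN_APPROX_NONE)
        k=max((i for i in range(len(cs)) if hr[0][i][3]<0),key=lambda i:cv2.contourArea(cs[i])); ol=cs[k]
        e=cv2.fitEllipse(ol); print(n,"ring px",pix(e[0]),e[1],e[2])
    ph=0.1
    P=onz(n,pix(cv2.convexHull(ol)),Z+.002); c=P.mean(0)
    if yaw is None: yaw=np.radians(-22)
    ux=np.array([np.cos(yaw),np.sin(yaw)])
    zpl=lambda P,z0,c:z0-np.tan(ph)*((P[:,:2]-c[:2])@ux)
    for _ in range(5):
        P=onz(n,pix(ol),zpl(P if len(P)==len(ol) else onz(n,pix(ol),Z+.002),Z+.002,c)); (cx,cy),R=cv2.minEnclosingCircle(P[:,:2].astype(np.float32)); E=cv2.fitEllipse(P[:,:2].astype(np.float32)); c=np.array(E[0])
    print(" ring centre",np.round(c,4),np.round(E[1],4),(cx,cy,R))
    m=(g<115).astype(np.uint8); 
    cs,_=cv2.findContours(m,cv2.RETR_EXTERNAL,cv2.CHAIN_APPROX_NONE)
    cpx=np.array(e[0]); cand=[q for q in cs if cv2.pointPolygonTest(q,tuple(map(float,cpx)),False)>0]
    print(len(cand))
    for q in cand:
        S=onz(n,pix(q),Z)
        for _ in range(5): S=onz(n,pix(q),zpl(S,Z,c))
        b=cv2.minAreaRect(S[:,:2].astype(np.float32)); print(" slot",b)
        v=np.linalg.eigh(np.cov(S[:,:2].T))[1][:,1]; print(" slot dir",ang(v))
    # 3D triangulation data
    C,r=rays(n,pix(e[0])); print(" ",C,r/np.linalg.norm(r))
mk=onz("top",np.array([[200,216],[438,311]])/5-.4+[230,170],.091); print("marks",mk,ang(mk[0]-mk[1])-90,mk.mean(0))
print("rack",onz("top",[[280,170],[140,172],[100,120]],0.1))
E
```

```text
top ring px [[293.51487732 222.3352356 ]] (251.4969024658203, 259.8621826171875) 107.41680145263672
 ring centre [ 0.4897 -0.2865] [0.1195 0.1204] (0.4897804856300354, -0.28669998049736023, 0.06082120165228844)
1
 slot ((0.4896657168865204, -0.2856844961643219), (0.037146542221307755, 0.07501106709241867), 57.212284088134766)
 slot dir 147.52515768272946
  [ 0.29750607 -0.26017694  1.32836325] [[ 0.15332939 -0.0209922  -0.98795214]]
scene ring px [[299.12947083 213.83094788]] (351.7262268066406, 417.8545227050781) 71.04960632324219
 ring centre [ 0.5204 -0.293 ] [0.1842 0.246 ] (0.5384105443954468, -0.29533272981643677, 0.15180839598178864)
1
 slot ((0.4832456409931183, -0.291933536529541), (0.029942229390144348, 0.07067519426345825), 63.33476257324219)
 slot dir 150.66382450376665
  [-0.22270559 -0.63988585  1.07962432] [[ 0.57640066  0.27022208 -0.77119538]]
marks [[ 0.51680065 -0.21976482  0.091     ]
 [ 0.46268785 -0.35202994  0.091     ]] -22.250635431065987 [ 0.48974425 -0.28589738  0.091     ]
rack [[ 0.63798612 -0.2492489   0.1       ]
 [ 0.63524877  0.15125757  0.1       ]
 [ 0.79565714  0.28210781  0.1       ]]
```

```bash
cat >> h.py <<'E'
from scipy.spatial.transform import Rotation as Ro
def shift(*targets):
    o=arm.get_obs(); R=Ro.from_quat(o["eef_rot"]).as_matrix()
    y=np.degrees(np.arctan2(R[1,1],R[0,1])); print("pos",np.round(o["ee_pos"],4),"yaw y",y.round(2),"tilt",np.round(R[:2,2],4),"q7",o["q"][6].round(2),"F",np.round(o["contact_force"],1),"w",o["grip_width"].round(4),"t",o["t"])
    for t,yw in targets: print(t,"cm",np.round(R.T@(np.array(t)-o["ee_pos"])*100,2),"az",round((y-yw+180)%360-180,1))
E
python3 -c "
from h import *
shift(([.42,.07,.24],15),([.49,-.286,.24],-32.5))"
```

```text
Traceback (most recent call last):
  File "h.py", line 15, in shift
    y=np.degrees(np.arctan2(R[1,1],R[0,1])); print("pos",np.round(o["ee_pos"],4),"yaw y",y.round(2),"tilt",np.round(R[:2,2],4),"q7",o["q"][6].round(2),"F",np.round(o["contact_force"],1),"w",o["grip_width"].round(4),"t",o["t"])
                                                                                                                                                                                              ^^^^^^^^^^^^^^^^^^^^^
AttributeError: 'float' object has no attribute 'round'
```

```bash
sed -i 's/o\["q"\]\[6\].round(2)/np.round(o["q"],2)/; s/"q7"/"q"/' h.py
python3 -c "
from h import *
shift(([.42,.07,.24],15),([.49,-.286,.24],-32.5))"
```

```text
Traceback (most recent call last):
  File "h.py", line 15, in shift
    y=np.degrees(np.arctan2(R[1,1],R[0,1])); print("pos",np.round(o["ee_pos"],4),"yaw y",y.round(2),"tilt",np.round(R[:2,2],4),"q",np.round(o["q"],2),"F",np.round(o["contact_force"],1),"w",o["grip_width"].round(4),"t",o["t"])
                                                                                                                                                                                             ^^^^^^^^^^^^^^^^^^^^^
AttributeError: 'float' object has no attribute 'round'
```

```bash
sed -i 's/o\["grip_width"\].round(4)/round(o["grip_width"],4)/' h.py
python3 -c "
from h import *
shift(([.42,.07,.24],15),([.49,-.286,.24],-32.5))"
```

```text
pos [0.2264 0.5283 0.2309] yaw y 66.81 tilt [-0.0004 -0.0008] q [-1.21  0.71 -0.03  1.48  0.02  0.95 -0.08] F [-0.5 -0.1 -0.6] w 0.0856 t 0.1
[0.42, 0.07, 0.24] cm [-35.85 -34.5   -0.88] az 51.8
[0.49, -0.286, 0.24] cm [-56.31 -64.47  -0.85] az 99.3
```

Request:
{"method": "carry_out", "body": {"plan": [0.4,-4.5,-4.3,-0.1,0,0,6.5,0.4,-9,-8.6,-0.2,0,0,13,0.4,-13.5,-13,-0.4,0,0,19.5,0.4,-18,-17.3,-0.5,0,0,26,0.4,-22.5,-21.6,-0.6,0,0,32.5,0.4,-27,-26,-0.7,0,0,39,0.4,-31.5,-30.2,-0.8,0,0,45.5,0.4,-35.9,-34.5,-0.9,0,0,51.8]}}

```text
t: 1.1
ee_pos: [0.4211, 0.0681, 0.2403]
eef_rot: [0.61, 0.792, 0.0, 0.0]
contact_force: [1.5, 0.9, 0.7]
grip_width: 0.0346
grasp_force: 0.0
```

```bash
python3 -c "
from h import *
shift(([.49,-.286,.24],-32.5),([.49,-.286,.15],-32.5))"
```

```text
pos [0.4211 0.0681 0.2403] yaw y 14.81 tilt [0. 0.] q [-0.34  0.49  0.16  1.98 -0.12  0.68  0.16] F [1.5 0.9 0.7] w 0.0346 t 1.1
[0.49, -0.286, 0.24] cm [-3.60e+01 -2.38e+00  3.00e-02] az 47.3
[0.49, -0.286, 0.15] cm [-36.    -2.38   9.03] az 47.3
```

Request:
{"method": "carry_out", "body": {"plan": [0.4,-6,-0.4,0,0,0,8,0.4,-12,-0.8,0,0,0,16,0.4,-18,-1.2,0,0,0,24,0.4,-24,-1.6,0,0,0,32,0.4,-30,-2,1,0,0,40,0.4,-36,-2.4,4,0,0,47.3,0.4,-36,-2.4,9,0,0,47.3,0.4,-36,-2.4,9,0,0,47.3]}}

```text
t: 2.1
ee_pos: [0.4891, -0.2833, 0.1479]
eef_rot: [0.876, 0.482, -0.002, -0.002]
contact_force: [0.3, 0.7, 1.3]
grip_width: 0.034
grasp_force: 0.0
```

```bash
python3 - <<'E'
from h import *
shift(([.4895,-.286,.1],-32.5))
for n,(r0,r1,c0,c1) in {"top":(160,270,230,370),"scene":(140,260,240,360)}.items():
    p,d=eyes.snapshot(n); cv2.imwrite(f"pics/{n}1.png",cv2.resize(p[r0:r1,c0:c1],None,fx=4,fy=4,interpolation=cv2.INTER_CUBIC)[:,:,::-1])
a,b=cv2.imread("pics/top1.png"),cv2.imread("pics/scene1.png")
b=cv2.resize(b,None,fx=.916,fy=.916)[:440]; cv2.imwrite("pics/m1.png",cv2.resize(np.hstack([a,b[:,:]]) if len(b)==440 else a,None,fx=.8,fy=.8))
E
```

```text
pos [ 0.4891 -0.2833  0.1479] yaw y -32.33 tilt [-0.005   0.0028] q [ 0.32  0.83  0.3   1.62 -0.33  0.75  0.21] F [0.3 0.7 1.3] w 0.034 t 2.1
[0.4895, -0.286, 0.1] cm [-0.21  0.2   4.79] az 0.2
```

View pics/scene1.png

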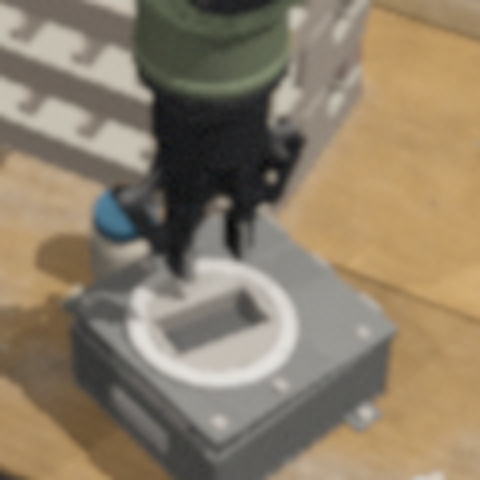

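Request:
{"method": "carry_out", "body": {"plan": [0.4,-0.2,0.2,0,0,0,0,0.4,-0.2,0.2,3,0,0,0,0.4,-0.2,0.2,5,0,0,0,0.4,-0.2,0.2,5.5,0,0,0,0.4,-0.2,0.2,6,0,0,0,0.4,-0.2,0.2,6.2,0,0,0]}}

```text
t: 2.95
ee_pos: [0.4915, -0.2868, 0.089]
eef_rot: [0.876, 0.483, 0.0, 0.0]
contact_force: [0.9, -0.5, -0.3]
grip_width: 0.034
grasp_force: 0.0
```

```bash
python3 - <<'E'
from h import *
shift(([.4895,-.286,.07],-32.5))
p,d=eyes.snapshot("scene"); cv2.imwrite("pics/s2.png",cv2.resize(p[150:270,240:360],None,fx=4,fy=4,interpolation=cv2.INTER_CUBIC)[:,:,::-1])
E
```

```text
pos [ 0.4915 -0.2868  0.089 ] yaw y -32.28 tilt [ 0.0008 -0.0006] q [ 0.34  0.92  0.26  1.66 -0.36  0.61  0.24] F [ 0.9 -0.5 -0.3] w 0.034 t 2.95
[0.4895, -0.286, 0.07] cm [-0.04 -0.22  1.9 ] az 0.2
```

View pics/s2.png

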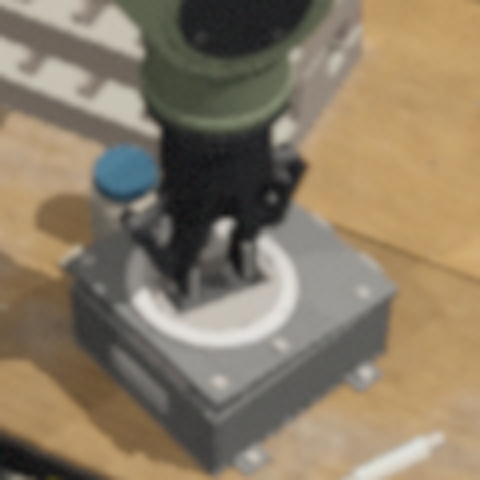

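The fingertips are entering the slot with no contact force. Next I go down to the floor and press.

Request:
{"method": "carry_out", "body": {"plan": [0.4,0,-0.2,0.6,0,0,0,0.4,0,-0.2,1,0,0,0,0.4,0,-0.2,1.4,0,0,0,0.4,0,-0.2,1.8,0,0,0,0.4,0,-0.2,1.8,0,0,0]}}

```text
t: 3.62
ee_pos: [0.4892, -0.2855, 0.0701]
eef_rot: [0.876, 0.483, -0.0, -0.0]
contact_force: [-2.4, 0.8, 5.8]
grip_width: 0.0341
grasp_force: 2.9
```

Request:
{"method": "carry_out", "body": {"plan": [0.4,0,0,0.3,0,0,0,0.4,0,0,0.5,0,0,0,0.4,0,0,0.6,0,0,0,0.4,0,0,0.6,0,0,0]}}

```text
t: 4.12
ee_pos: [0.4893, -0.2856, 0.0644]
eef_rot: [0.876, 0.483, -0.0, -0.0]
contact_force: [-2.7, 1.4, 9.0]
grip_width: 0.0345
grasp_force: 4.5
```

Request:
{"method": "carry_out", "body": {"plan": [0.4,0,0,0.2,0,0,0,0.4,0,0,0.3,0,0,0,0.4,0,0,0.3,0,0,0]}}

```text
t: 4.5
ee_pos: [0.4895, -0.2857, 0.0633]
eef_rot: [0.876, 0.482, 0.0, 0.0]
contact_force: [-11.5, 8.2, 48.2]
grip_width: 0.0342
grasp_force: 23.8
```

Request:
{"method": "carry_out", "body": {"plan": [0.4,0,0,-0.08,0,0,0,0.4,0,0,-0.08,0,0,7,0.4,0,0,-0.08,0,0,14,0.4,0,0,-0.08,0,0,21,0.4,0,0,-0.08,0,0,28,0.4,0,0,-0.08,0,0,28]}}

```text
t: 5.25
ee_pos: [0.4894, -0.2864, 0.0636]
eef_rot: [0.967, 0.255, 0.0, 0.001]
contact_force: [-8.3, 2.5, 35.5]
grip_width: 0.0344
grasp_force: 17.5
```

```bash
python3 - <<'E'
from h import *
shift(([.4895,-.286,.06],-112))
print(arm.get_obs()["ft_torque"])
for n,(r0,r1,c0,c1) in {"scene":(150,270,240,360)}.items():
    p,d=eyes.snapshot(n); cv2.imwrite("pics/s3.png",cv2.resize(p[r0:r1,c0:c1],None,fx=4,fy=4,interpolation=cv2.INTER_CUBIC)[:,:,::-1])
E
```

```text
pos [ 0.4894 -0.2864  0.0636] yaw y -60.44 tilt [ 0.0008 -0.0015] q [ 0.29  0.97  0.37  1.68 -0.56  0.59 -0.07] F [-8.3  2.5 35.5] w 0.0344 t 5.25
[0.4895, -0.286, 0.06] cm [ 0.03 -0.03  0.36] az 51.6
[ 0.58176935  2.00997565 -0.07199289]
```

View pics/s3.png

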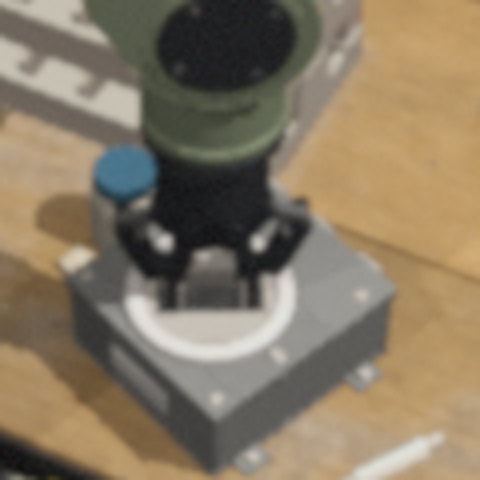

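The cover sits flush and the disc turns with the fingers. I keep turning.

Request:
{"method": "carry_out", "body": {"plan": [0.4,0,0,0,0,0,8,0.4,0,0,0,0,0,16,0.4,0,0,0,0,0,24,0.4,0,0,0,0,0,32,0.4,0,0,0,0,0,40,0.4,0,0,0,0,0,48,0.4,0,0,0,0,0,54,0.4,0,0,0,0,0,54]}}

```text
t: 6.3
ee_pos: [0.4892, -0.2874, 0.0636]
eef_rot: [0.977, -0.212, 0.001, 0.002]
contact_force: [-7.5, -1.3, 33.1]
grip_width: 0.0342
grasp_force: 16.0
```

```bash
python3 - <<'E'
from h import *
shift(([.4895,-.286,.06],-112))
print(arm.get_obs()["ft_torque"])
E
```

```text
pos [ 0.4892 -0.2874  0.0636] yaw y -114.44 tilt [ 0.0009 -0.0033] q [ 0.18  1.03  0.61  1.69 -0.85  0.71 -0.76] F [-7.5 -1.3 33.1] w 0.0342 t 6.3
[0.4895, -0.286, 0.06] cm [-0.03 -0.14  0.36] az -2.4
[-0.23403959  1.66513922 -0.03657328]
```

Request:
{"method": "carry_out", "body": {"plan": [0.4,0,0,0,0,0,4,0.4,0,0,0,0,0,8,0.4,0,0,0,0,0,12,0.4,0,0,0,0,0,12]}}

```text
t: 6.8
ee_pos: [0.4902, -0.287, 0.0637]
eef_rot: [0.95, -0.312, 0.002, 0.001]
contact_force: [-2.3, 0.5, 30.3]
grip_width: 0.0339
grasp_force: 16.6
```

```bash
python3 - <<'E'
from h import *
shift(([.4895,-.286,.06],-112))
print(arm.get_obs()["ft_torque"])
E
```

```text
pos [ 0.4902 -0.287   0.0637] yaw y -126.36 tilt [ 0.0023 -0.003 ] q [ 0.16  1.05  0.67  1.69 -0.91  0.74 -0.92] F [-2.3  0.5 30.3] w 0.0339 t 6.8
[0.4895, -0.286, 0.06] cm [-0.11 -0.04  0.37] az -14.4
[-0.01153825  0.42267446  0.06351035]
```

Request:
{"method": "carry_out", "body": {"plan": [0.4,0,0,0,0,0,3,0.4,0,0,0,0,0,6,0.4,0,0,0,0,0,6]}}

```text
t: 7.18
ee_pos: [0.4892, -0.2855, 0.0635]
eef_rot: [0.933, -0.361, 0.0, -0.0]
contact_force: [-9.9, 10.0, 38.0]
grip_width: 0.0343
grasp_force: 26.0
```

```bash
python3 - <<'E'
from h import *
shift(([.4895,-.286,.06],-112))
print(arm.get_obs()["ft_torque"])
p,d=eyes.snapshot("scene"); cv2.imwrite("pics/s4.png",cv2.resize(p[150:270,240:360],None,fx=4,fy=4,interpolation=cv2.INTER_CUBIC)[:,:,::-1])
E
```

```text
pos [ 0.4892 -0.2855  0.0635] yaw y -132.31 tilt [0.0003 0.0004] q [ 0.15  1.05  0.69  1.69 -0.93  0.76 -1.  ] F [-9.9 10.  38. ] w 0.0343 t 7.175
[0.4895, -0.286, 0.06] cm [0.05 0.02 0.35] az -20.3
[2.02576    2.13969087 0.44683679]
```

View pics/s4.png

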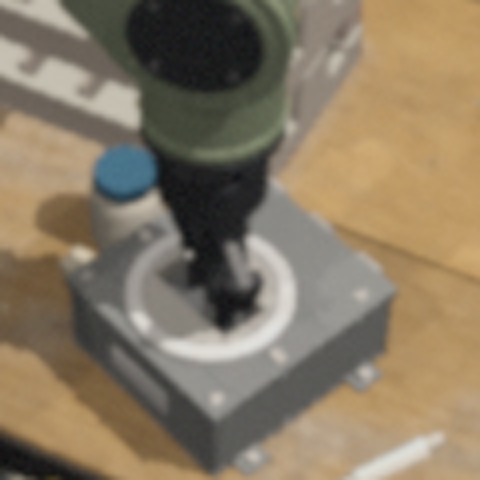

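Request:
{"method": "carry_out", "body": {"plan": [0.4,0,0,0,0,0,2,0.4,0,0,0,0,0,4,0.4,0,0,0,0,0,4]}}

```text
t: 7.6
ee_pos: [0.4888, -0.2842, 0.0634]
eef_rot: [0.92, -0.393, -0.001, -0.001]
contact_force: [-16.4, 17.6, 43.7]
grip_width: 0.034
grasp_force: 34.3
```

```bash
python3 - <<'E'
from h import *
shift(([.4895,-.286,.06],-115))
print(arm.get_obs()["ft_torque"])
E
```

```text
pos [ 0.4888 -0.2842  0.0634] yaw y -136.24 tilt [-0.001   0.0031] q [ 0.14  1.06  0.71  1.69 -0.95  0.78 -1.06] F [-16.4  17.6  43.7] w 0.034 t 7.6
[0.4895, -0.286, 0.06] cm [0.18 0.07 0.34] az -21.2
[3.75463163 3.24184394 0.89207423]
```

Request:
{"method": "carry_out", "body": {"plan": [0.4,0,0,-0.2,0,0,0,0.4,0,0,-0.5,0,0,0,0.4,0,0,-0.6,0,0,-8,0.4,0,0,-0.6,0,0,-16,0.4,0,0,-2,0,0,-18,0.4,0,0,-5,0,0,-18,0.4,0,0,-10,0,0,-18,0.4,4,0,-13,0,0,-18]}}

```text
t: 8.6
ee_pos: [0.5172, -0.314, 0.1956]
eef_rot: [0.969, -0.246, 0.001, 0.0]
contact_force: [2.3, -1.1, -0.3]
grip_width: 0.034
grasp_force: 0.0
```

```bash
python3 - <<'E'
from h import *
shift(([.40,-.05,.25],-90))
E
```

```text
pos [ 0.5172 -0.314   0.1956] yaw y -118.43 tilt [ 0.0009 -0.0005] q [ 0.16  0.92  0.79  1.43 -0.69  1.08 -0.99] F [ 2.3 -1.1 -0.3] w 0.034 t 8.6
[0.4, -0.05, 0.25] cm [-22.87 -17.63  -5.46] az -28.4
```

Now clear; I back off to see the box from above.

Request:
{"method": "carry_out", "body": {"plan": [0.4,-4.6,-3.5,-3,0,0,-6,0.4,-9.2,-7,-4,0,0,-12,0.4,-13.8,-10.5,-5,0,0,-18,0.4,-18.4,-14,-5.4,0,0,-24,0.4,-22.9,-17.6,-5.5,0,0,-28,0.4,-22.9,-17.6,-5.5,0,0,-28]}}

```text
t: 9.35
ee_pos: [0.3979, -0.0477, 0.2478]
eef_rot: [1.0, -0.001, -0.0, -0.001]
contact_force: [0.2, -1.0, 0.7]
grip_width: 0.0344
grasp_force: 0.0
```

```bash
python3 - <<'E'
from h import *
shift()
for i in range(1):
    p,d=eyes.snapshot("top"); big=cv2.resize(p[170:270,230:370],None,fx=5,fy=5,interpolation=cv2.INTER_CUBIC); cv2.imwrite("pics/t5.png",big[:,:,::-1])
g=cv2.cvtColor(big,cv2.COLOR_RGB2GRAY)
for q in cv2.findContours((g<115).astype(np.uint8),cv2.RETR_LIST,cv2.CHAIN_APPROX_NONE)[0]:
    S=onz("top",(q.reshape(-1,2)+.5)/5-.5+[230,170],.083)[:,:2].astype(np.float32); r=cv2.minAreaRect(S)
    if .02<min(r[1]) and max(r[1])<.1: print("slot",r)
s,ds=eyes.snapshot("scene"); 
vv,uu=np.mgrid[170:270,230:370]; P=bydepth("top",np.c_[uu.ravel(),vv.ravel()],d[170:270,230:370].ravel())
u=np.radians(-22.25); L=(P[:,:2]-[.4897,-.286])@np.array([[np.cos(u),-np.sin(u)],[np.sin(u),np.cos(u)]]); 
m=(np.abs(L[:,1])<.07)&(L[:,0]>-.065)&(L[:,0]<.09)&(P[:,2]>.06)&(P[:,2]<.13)&(np.hypot(*L.T)>.063)
A=np.c_[L[m],np.ones(m.sum())]; print("cover plane",np.linalg.lstsq(A,P[m,2],rcond=None)[0],m.sum())
E
```

```text
pos [ 0.3979 -0.0477  0.2478] yaw y -90.1 tilt [-0.0001  0.0023] q [-0.43  0.55  0.79  2.05 -0.57  0.77 -0.86] F [ 0.2 -1.   0.7] w 0.0344 t 9.35
slot ((0.4721952974796295, -0.2249837964773178), (0.059181321412324905, 0.05601364001631737), 68.55098724365234)
slot ((0.48845452070236206, -0.2851986289024353), (0.0752083957195282, 0.03690474107861519), 68.05120849609375)
slot ((0.5104714035987854, -0.16088612377643585), (0.02477443963289261, 0.02628633752465248), 89.76134490966797)
slot ((0.5514037013053894, -0.24752208590507507), (0.023020751774311066, 0.02049233391880989), 21.755496978759766)
cover plane [-0.01225872 -0.00210433  0.0797975 ] 1131
```

View pics/t5.png

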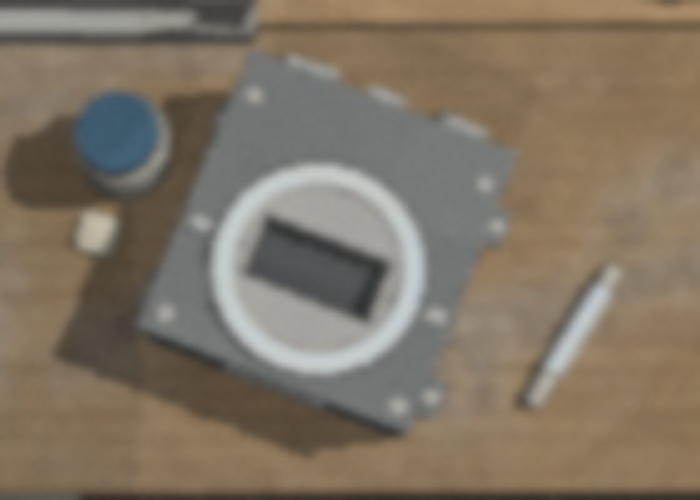

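The slot lies in line with the marks, at (200,222) and (438,315) in the crop. The cover is shut to about 0.012 rad, and the jar, plate and gauge in view have not moved. I hand in the job.

```bash
python3 -c "
from plant import order
print(order.close_job())"
```

```text
the job is handed in; nothing more can be done
None
```

I pressed the cover shut and turned the fastener to its locked stop; the last picture shows the slot in line with the marks and the cover down, the arm is clear, and the job is handed in (no verdict was returned).

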